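# Pack the shoemaker's dye caddy

## Robot

A 6-joint arm with a two-finger parallel gripper is mounted at the origin on the work surface. World frame = base frame: x ahead of the robot, y to its left, z up, the work surface at z = 0. Lengths are in m, angles in rad, forces in N, time in s.
With the tool pointing down it reaches from about 0.325 to 0.9 m from the base axis. Payload 3.5 kg.
Tool frame: the origin (TCP) lies between the finger pads; the fingertips stand 8 mm ahead of it and the grasp point (between the pads) lies 11 mm behind it; z points along the fingers, y is the direction in which the jaws open and shut (so a half turn about z gives the same grasp; the last joint's range is limited). The gripper opens to 85 mm and grips with 20 to 120 N. Pads are 22 mm wide; open, the fingers measure 114 mm over their backs; the gripper's body (76 mm by 85 mm) begins 54 mm behind the grasp point. The pads swing forward as they close: fully open they stand 13 mm farther back than shut.
Start: joints at [1.181, 0.276, -0.026, 1.268, 0, 1.467], TCP at [0.177, 0.599, 0.239] pointing down, gripper open.
Joint ranges: [-3.12, 3.12], [-0.85, 1.88], [-1.08, 1.24], [-1.95, 2.15], [-1.57, 1.53], [-3.14, 3.14]. Speed limits (rad/s): [2.57, 2.57, 3.14, 3.14, 3.14, 3.14].

## Interface

Orientations are given as a unit quaternion [w, x, y, z].
In Python, from cell import ctrl gives the robot as it stands.
- The arm moves only by the tool servo_tool, never from a script. Its argument "plan" is a list of rows, each a list of 5 numbers: the shift along the tool's x, y, z in mm, then the turn about the tool's z in degrees, then the closure, from 0 (fully open) to 1 (shut). In form: [[tx, ty, tz, roll, fingers], ...]. A call has exactly 5 rows; each row is the pose to reach, as a shift and turn from the pose commanded when the call began, along the tool's axes at that moment; what a row does not reach only later rows make up. A row lasts 1/8 s, in which the tool goes at most 62.5 mm and 10.7 degrees, less where a joint would pass 70% of its speed; a pose out of reach is approached as far as the arm can. A call with a gripper value outside its range is refused whole. The fingers move at their own pace and stop on an object; the grip force is fixed at half the most. Time passes only in rows, so rows that repeat a pose let the fingers close, or fill a call up. It gives the time, the measured TCP pose, the force and the opening at its end, in the units of the state.
- ctrl.get_obs(): the state, without advancing time (a new reading comes with each control period).
- ctrl.camera(name): name is "scene" or "side" or "wrist"; returns a dict with "frame" (400x640x3 uint8, red, green, blue), "vertical_fov" (degrees; the focal length in pixels is half the picture's height over the tangent of half this angle, whatever the lens; pixels are square), "cx", "cy" (the principal point, pixels), "rvec" (rotation vector, rad) and "tvec" (3), from world to camera coordinates, as OpenCV has them. Camera axes: x right, y down, z forward; pixel columns grow to the right and rows downward; lengths in m; the calibration is good to about 2 mm. A picture is of the moment at which its call begins. There is no depth.
- ctrl.hand_in(): hands the job in, once; it reports no verdict.
The state is a dict: "time": time; "joint_positions": joint angles; "qvel": joint speeds; "joint_efforts": joint torques, N m; "tool_pos": TCP position; "ee_rot": TCP orientation; "ft_force": force on the tool from outside, world axes, zero at the start; "ft_torque": the same for the moment, N m; "width": opening from 0.0 (shut) to 1.0 (fully open).
Only numpy, scipy, OpenCV 4.12 (cv2) and the standard library are available. Lean on these libraries where they do the work, as an engineer would, in place of code of your own. Each camera call takes 0.05 s, during which the arm holds its last target.

## Task

Pack the wooden caddy for the next dyeing job: set each of the three black-capped dye jars upright in the small bay whose liner has its colour, and lay the dark-bristled shoe brush flat, bristles down, in the long bay. Keep the dye jars upright all the way and set everything down gently instead of dropping it. The white-capped jars are lacquer: leave them standing where they are.

Things in the scene. Friction and masses are not known exactly. Their poses are not given: they have to be found in the camera images.
- dye_tan_mid (a point): Amber-tan glass jar with a black cap that bears a dot of the same amber-tan: round body 50 mm across and 56 mm high, narrower cap 30 mm across on top, 76 mm high over all, stands upright on the bench at the start, about 0.15 kg. Dye: goes into the bay with the liner of its colour. Point: its centre, half-way up, 38 mm above its underside; z up.
- dye_red_mid (a point): Dark red glass jar with a black cap that bears a dot of the same dark red: round body 50 mm across and 56 mm high, narrower cap 30 mm across on top, 76 mm high over all, stands upright on the bench at the start, about 0.15 kg. Dye: goes into the bay with the liner of its colour. Point: its centre, half-way up, 38 mm above its underside; z up.
- dye_green_mid (a point): Dark green glass jar with a black cap that bears a dot of the same dark green: round body 50 mm across and 56 mm high, narrower cap 30 mm across on top, 76 mm high over all, stands upright on the bench at the start, about 0.15 kg. Dye: goes into the bay with the liner of its colour. Point: its centre, half-way up, 38 mm above its underside; z up.
- brush_mid (a point): Shoe brush lying bristles down on the bench: wooden back 140 x 44 mm, 20 mm thick, over a block of dark bristles 128 x 36 mm, 36 mm high; 56 mm high over all, about 0.16 kg, stiff. Goes into the caddy's long bay. Point: its centre, half-way up, 28 mm above its underside (the wooden back is 8 to 28 mm above this point); x along its length, y across its width, z up.
- liner_tan: Amber-tan liner plate, 72 x 72 x 3 mm, lying on the floor of one of the caddy's three square bays (fixed; which bay varies): marks the bay of the amber-tan dye jar. Origin: centre of its underside, 5 mm above the bench; its top, on which the jar stands, is 8 mm above the bench. Axes parallel to the caddy's.
- liner_red: Dark red liner plate, 72 x 72 x 3 mm, lying on the floor of one of the caddy's three square bays (fixed; which bay varies): marks the bay of the dark red dye jar. Origin: centre of its underside, 5 mm above the bench; its top, on which the jar stands, is 8 mm above the bench. Axes parallel to the caddy's.
- liner_green: Dark green liner plate, 72 x 72 x 3 mm, lying on the floor of one of the caddy's three square bays (fixed; which bay varies): marks the bay of the dark green dye jar. Origin: centre of its underside, 5 mm above the bench; its top, on which the jar stands, is 8 mm above the bench. Axes parallel to the caddy's.
- caddy: Low open wooden caddy, fixed to the bench, 192 mm (x) by 246 mm (y), rim 22 mm above the bench, walls and partitions 6 mm. Origin: centre of its underside, on the bench. Far side (+x): a row of three square bays, 74 x 74 mm inside, centres at x = 53 mm, y = -80, 0 and 80 mm in its frame, with the coloured liners. Near side (-x): the long brush bay, 100 mm (x) by 234 mm (y) inside, centre at x = -40 mm, y = 0, grey floor 8 mm above the bench. z up.
- lacquer_tan_mid (a point): Amber-tan glass jar with a plain white cap: round body 50 mm across and 56 mm high, narrower cap 30 mm across on top, 76 mm high over all, stands upright on the bench at the start, about 0.15 kg. Lacquer, not dye: does not belong in the caddy and stays where it stands. Point: its centre, half-way up, 38 mm above its underside; z up.
- lacquer_red_mid (a point): Dark red glass jar with a plain white cap: round body 50 mm across and 56 mm high, narrower cap 30 mm across on top, 76 mm high over all, stands upright on the bench at the start, about 0.15 kg. Lacquer, not dye: does not belong in the caddy and stays where it stands. Point: its centre, half-way up, 38 mm above its underside; z up.
Things that resemble listed ones, but are neither listed nor needed, are in the scene too. Leave any purple or yellow look-alike of the part that bears lacquer_tan_mid alone.

How it is judged:
At the end, for the whole second after the job is handed in: Each dye jar upright (0.12 rad) on the liner of its colour, within 18 mm of its centre; brush flat (0.1 rad), bristles down, on the long bay's floor, within 31 mm across and 50 mm along; white-capped jars upright, within 25 mm of their start; all released and at rest (horizontal distance between dye_tan_mid and liner_tan below 0.018 m and z of dye_tan_mid in the frame of liner_tan between 0.035 and 0.047 m and angle between each of dye_tan_mid, dye_red_mid, dye_green_mid, lacquer_tan_mid, lacquer_red_mid's own z axis and vertical below 0.12 rad and linear speed of each of dye_tan, dye_red, dye_green, brush below 0.02 m/s and horizontal distance between dye_red_mid and liner_red below 0.018 m and z of dye_red_mid in the frame of liner_red between 0.035 and 0.047 m and horizontal distance between dye_green_mid and liner_green below 0.018 m and z of dye_green_mid in the frame of liner_green between 0.035 and 0.047 m and x of brush_mid in the frame of caddy between -0.072 and -0.01 m and y of brush_mid in the frame of caddy between -0.05 and 0.05 m and z of brush_mid in the frame of caddy between 0.03 and 0.042 m and angle between brush_mid's own z axis and vertical below 0.1 rad and distance of each of lacquer_tan_mid, lacquer_red_mid from where it was at the start of the episode below 0.025 m); the robot touches nothing.
It fails at once if a dye jar is tipped more than 40 degrees from upright (angle between any of dye_tan_mid, dye_red_mid, dye_green_mid's own z axis and vertical above 0.7 rad).
It fails at once if a dye jar or the brush is dropped or slammed into its bay (faster than 0.7 m/s within 15 mm of resting there) ((horizontal distance between dye_tan_mid and liner_tan below 0.03 m and z of dye_tan_mid in the frame of liner_tan below 0.056 m and linear speed of dye_tan above 0.7 m/s) or (horizontal distance between dye_red_mid and liner_red below 0.03 m and z of dye_red_mid in the frame of liner_red below 0.056 m and linear speed of dye_red above 0.7 m/s) or (horizontal distance between dye_green_mid and liner_green below 0.03 m and z of dye_green_mid in the frame of liner_green below 0.056 m and linear speed of dye_green above 0.7 m/s) or (x of brush_mid in the frame of caddy between -0.072 and -0.01 m and y of brush_mid in the frame of caddy between -0.05 and 0.05 m and z of brush_mid in the frame of caddy below 0.051 m and linear speed of brush above 0.7 m/s)).
It also fails if it takes over 112 s, if anything falls off the work surface, if the arm or the gripper's body presses on something with over 40 N, if the wrist force passes 120 N, or if a joint passes its speed limit or range.

## Working session

There is one attempt and no reset: what is moved stays moved. The work goes in short steps, Python scripts to look and compute and a tool call to move; the robot and the scene stay as the last step left them, time stands still between calls to the robot, and variables do not carry over. Pictures are saved under pics/ and viewed, and the job is handed in when it is done.

Besides the shell and the picture viewer there is one more tool, called after "Request:" as name([rows], argument=value, ...), one row to a line, values as JSON. servo_tool: Moves the arm, as the interface text tells. Its arguments: {"type":"object","properties":{"plan":{"type":"array"}},"required":["plan"]}

```bash
ls; mkdir -p pics; python3 - <<'E'
from cell import ctrl
import cv2
o=ctrl.get_obs();print({k:o[k] for k in('time','tool_pos','ee_rot','width','ft_force')})
for n in('scene','side','wrist'):
    c=ctrl.camera(n);cv2.imwrite(f'pics/{n}0.png',c['frame'][:,:,::-1]);print(n,c['vertical_fov'],c['cx'],c['cy'],c['rvec'],c['tvec'])
E
```

```text
pics
{'time': 0.0, 'tool_pos': array([0.17651082, 0.59876094, 0.23815732]), 'ee_rot': array([-2.54026779e-04,  1.42887180e-01,  9.89738355e-01, -1.08497789e-03]), 'width': 0.9958573060603503, 'ft_force': array([-0.10746221,  0.20396384, -0.20218275])}
scene 48.497704512896064 324.25360028923086 197.87037953545692 [ 0.92057218  2.62654925 -0.8940782 ] [ 0.41648825 -0.1876897   1.32447714]
side 51.764108037086075 326.0777734913476 203.05095542967416 [ 2.44907733 -0.28105286  0.12297186] [-0.50654052  0.112745    1.08779131]
wrist 68.55498989241029 320.506400778411 199.35559894804356 [-2.29601853 -1.7180746  -0.2810826 ] [-0.62704285 -0.04145616  0.38152851]
```

View pics/scene0.png

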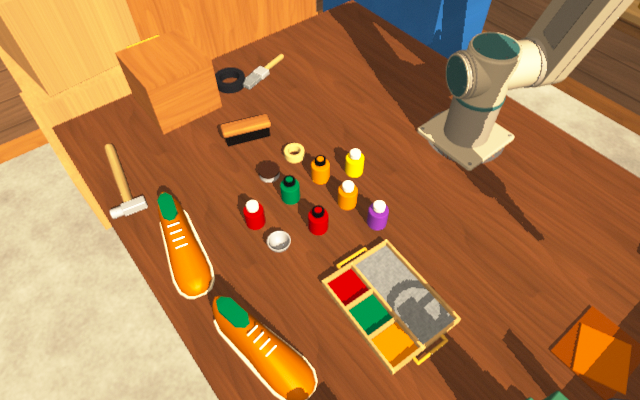

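View pics/side0.png

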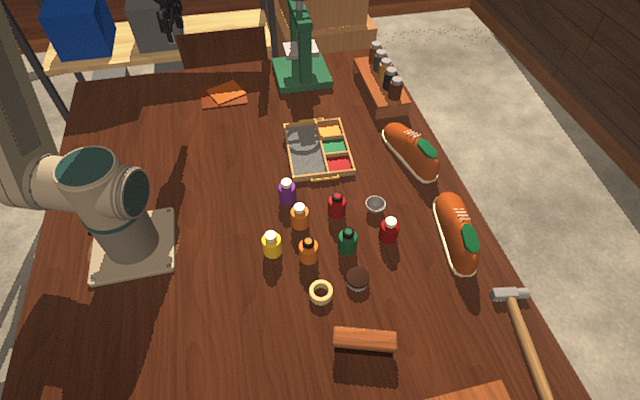

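View pics/wrist0.png

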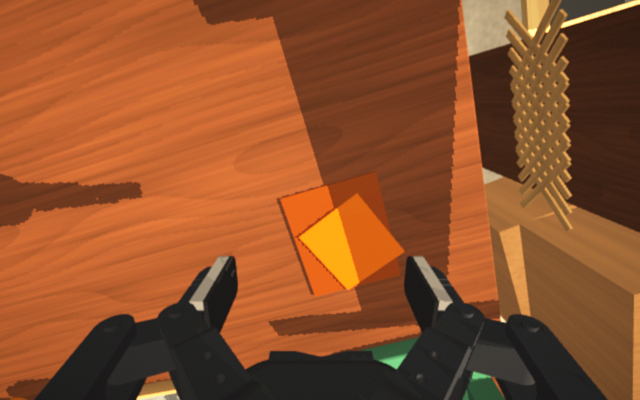

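```bash
python3 - <<'E'
import cv2,numpy as np
a=cv2.imread('pics/scene0.png')[100:260,200:400];b=cv2.imread('pics/side0.png')[165:365,240:420]
cv2.imwrite('pics/za.png',cv2.resize(a,None,fx=3.7,fy=3.7,interpolation=cv2.INTER_CUBIC));cv2.imwrite('pics/zb.png',cv2.resize(b,None,fx=3,fy=3,interpolation=cv2.INTER_CUBIC))
c=cv2.imread('pics/scene0.png')[230:380,310:470];cv2.imwrite('pics/zc.png',cv2.resize(c,None,fx=4,fy=4,interpolation=cv2.INTER_CUBIC))
E
```

```text
(no output)
```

View pics/za.png

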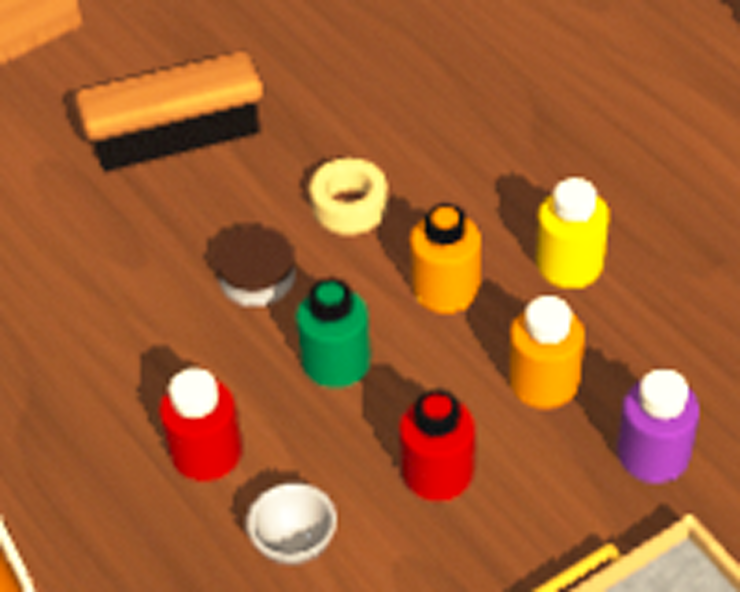

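View pics/zb.png

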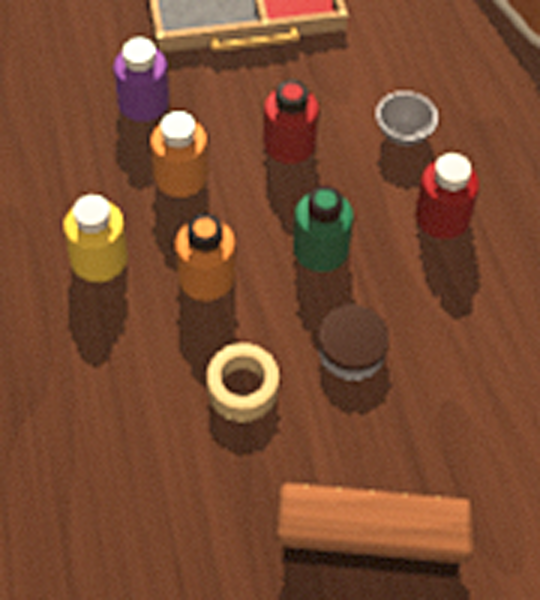

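View pics/zc.png

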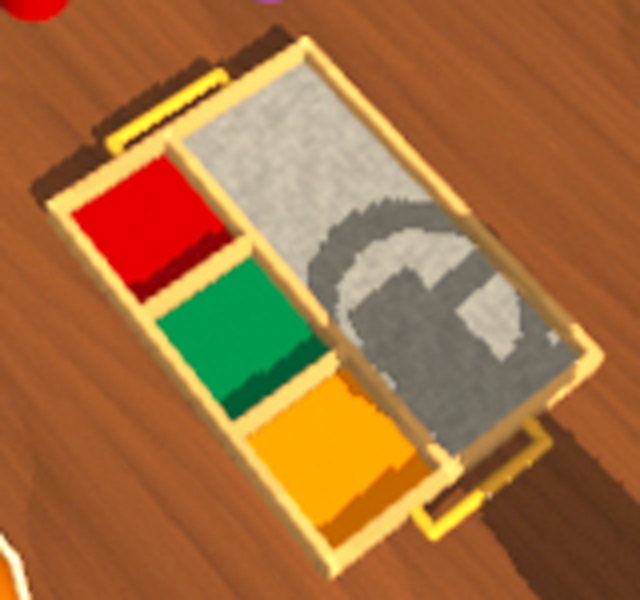

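```bash
cat > h.py <<'E'
import cv2,numpy as np
from cell import ctrl
def K(c):
    f=200/np.tan(np.radians(c['vertical_fov'])/2);return np.array([[f,0,c['cx']],[0,f,c['cy']],[0,0,1]])
def ray(c,p):
    R=cv2.Rodrigues(np.array(c['rvec'],float))[0];t=np.array(c['tvec'],float)
    d=R.T@np.linalg.inv(K(c))@np.array([p[0],p[1],1.]);return -R.T@t,d/np.linalg.norm(d)
def onz(c,p,z):
    o,d=ray(c,p);return o+d*(z-o[2])/d[2]
def proj(c,X):
    return cv2.projectPoints(np.array(X,float).reshape(-1,3),np.array(c['rvec'],float),np.array(c['tvec'],float),K(c),None)[0].reshape(-1,2)
E
python3 - <<'E'
from h import *
np.set_printoptions(precision=4,suppress=True)
S=ctrl.camera('scene');D=ctrl.camera('side')
s=lambda x,y:(200+x/3.7-.4,100+y/3.7-.4); d=lambda x,y:(240+x/3-.3,165+y/3-.3); k=lambda x,y:(310+x/4-.4,230+y/4-.4)
P={'tan':((445,218),(205,231)),'green':((330,294),(326,203)),'red':((438,407),(292,95)),'Ltan':((549,310),(178,126)),'Lred':((193,382),(453,166)),'yel':((575,190),(93,210)),'pur':((664,382),(139,51))}
for n,(a,b) in P.items(): print(n,onz(S,s(*a),.076),onz(D,d(*b),.076))
print('brush scene top corners',[onz(S,s(*p),.056)[:2] for p in((80,90),(243,53),(262,92),(90,138))])
print('brush side',[onz(D,d(*p),.056)[:2] for p in((283,486),(470,498),(470,553),(284,543))])
print('caddy',[onz(S,k(*p),.022)[:2] for p in((307,40),(50,205),(333,573),(600,355))])
print('liners',[onz(S,k(*p),.008)[:2] for p in((152,228),(245,335),(338,455))])
E
```

```text
tan [ 0.4388 -0.1373  0.076 ] [ 0.4407 -0.1387  0.076 ]
green [ 0.5435 -0.131   0.076 ] [ 0.5451 -0.1337  0.076 ]
red [ 0.545  -0.0105  0.076 ] [ 0.5466 -0.0134  0.076 ]
Ltan [ 0.4361 -0.0275  0.076 ] [ 0.4403 -0.0258  0.076 ]
Lred [ 0.6574 -0.1258  0.076 ] [ 0.6617 -0.1205  0.076 ]
yel [ 0.349  -0.1007  0.076 ] [ 0.3545 -0.0977  0.076 ]
pur [0.417  0.0656 0.076 ] [0.4223 0.0685 0.076 ]
brush scene top corners [array([ 0.5647, -0.4323]), array([ 0.4425, -0.3892]), array([ 0.4561, -0.3431]), array([ 0.5858, -0.3821])]
brush side [array([ 0.4529, -0.3553]), array([ 0.5828, -0.3947]), array([ 0.5694, -0.4325]), array([ 0.4434, -0.3959])]
caddy [array([0.4472, 0.1316]), array([0.637 , 0.1209]), array([0.6529, 0.3663]), array([0.462 , 0.3741])]
liners [array([0.5962, 0.1628]), array([0.5981, 0.2433]), array([0.6047, 0.3229])]
```

```bash
python3 - <<'E'
from h import *
np.set_printoptions(precision=3,suppress=True)
S=ctrl.camera('scene');D=ctrl.camera('side');W=ctrl.camera('wrist')
for p in((273,70),(280,92),(332,88),(327,65),(405,100),(362,80),(225,95)): print('side',p,onz(D,p,0.0))
for p in((550,400),(279,245),(230,85),(150,120)):print('scene',p,onz(S,p,0))
o=ray(W,(320,200));print('wcam',o,'tcp',ctrl.get_obs()['tool_pos'])
E
```

```text
side (273, 70) [ 0.481  0.723 -0.   ]
side (280, 92) [0.485 0.579 0.   ]
side (332, 88) [ 0.678  0.562 -0.   ]
side (327, 65) [0.695 0.713 0.   ]
side (405, 100) [0.92  0.436 0.   ]
side (362, 80) [0.802 0.588 0.   ]
side (225, 95) [0.287 0.603 0.   ]
scene (550, 400) [0.441 0.594 0.   ]
scene (279, 245) [ 0.652 -0.03   0.   ]
scene (230, 85) [ 0.423 -0.634  0.   ]
scene (150, 120) [ 0.703 -0.641  0.   ]
wcam (array([0.098, 0.625, 0.375]), array([ 0.308, -0.092, -0.947])) tcp [0.177 0.599 0.239]
```

Request:
servo_tool([
  [-47,-28,-6,10,0],
  [-94,-56,-12,20,0],
  [-141,-84,-18,30,0],
  [-188,-112,-24,40,0],
  [-235,-140,-30,50,0],
])

```text
time: 1.02
tool_pos: [0.3636, 0.3974, 0.2697]
ee_rot: [0.0, 0.55, 0.835, 0.0]
ft_force: [0.9, -0.2, 0.4]
width: 0.999
```

Request:
servo_tool([
  [-52,19,-6,7,0],
  [-104,38,-12,14,0],
  [-156,56,-18,20,0],
  [-208,75,-24,26.6,0],
  [-254,93,-30,26.6,0],
])

```text
time: 1.65
tool_pos: [0.5506, 0.2014, 0.2997]
ee_rot: [0.0, 0.726, 0.688, 0.0]
ft_force: [0.1, 0.1, 0.5]
width: 1.001
```

```bash
python3 - <<'E'
from h import *
c=ctrl.camera('wrist');cv2.imwrite('pics/w1.png',c['frame'][:,:,::-1]);o=ctrl.get_obs();print(o['time'],o['tool_pos'],o['ee_rot'])
E
```

```text
1.7 [0.55543987 0.19772251 0.30026033] [0.0031833  0.72733068 0.68627885 0.00113472]
```

View pics/w1.png

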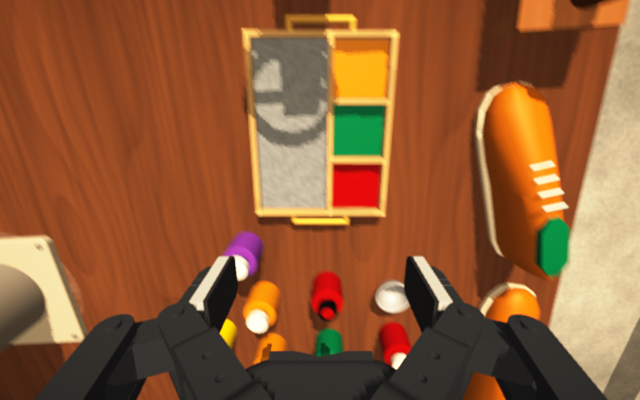

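```bash
python3 - <<'E'
from h import *
np.set_printoptions(precision=4,suppress=True)
for i in range(3):
    c=ctrl.camera('wrist');o=ctrl.get_obs();print(o['time'],o['tool_pos'],o['ee_rot'])
f=c['frame'][:,:,::-1].copy();cv2.imwrite('pics/w2.png',f)
hsv=cv2.cvtColor(f,cv2.COLOR_BGR2HSV)
for n,lo,hi in(('red',0,8),('green',60,90),('tan',14,22)):
    m=((hsv[...,0]>=lo)&(hsv[...,0]<=hi)&(hsv[...,1]>180)&(hsv[...,2]>60)).astype(np.uint8);m[:,:320]=0;m[:,400:]=0;m[230:]=0;m[:25]=0
    m=cv2.morphologyEx(m,cv2.MORPH_OPEN,np.ones((5,5)))
    k,l,st,ce=cv2.connectedComponentsWithStats(m);j=1+np.argmax(st[1:,4]);x,y,w,h,a=st[j]
    r=cv2.minAreaRect(cv2.findContours((l==j).astype(np.uint8),0,2)[0][0]);print(n,st[j],r,onz(c,r[0],.008))
cv2.imwrite('pics/z2.png',cv2.resize(f[0:240,230:420],None,fx=2.5,fy=2.5,interpolation=cv2.INTER_CUBIC))
E
```

```text
1.75 [0.5531 0.1999 0.2999] [0.0013 0.7274 0.6862 0.0009]
1.8 [0.5511 0.2014 0.2995] [0.0002 0.7269 0.6868 0.0004]
1.85 [0.5498 0.2024 0.2992] [-0.0002  0.7262  0.6875 -0.    ]
red [ 330  162   49   44 2014] ((354.0, 183.5), (43.0, 48.0), 90.0) [0.6002 0.1654 0.008 ]
green [ 331  103   50   50 2441] ((355.5, 127.5), (49.0, 49.0), 90.0) [0.6039 0.2478 0.008 ]
tan [ 330   37   55   59 2729] ((356.9999694824219, 65.99999237060547), (53.99999237060547, 57.99999237060547), 0.0) [0.6074 0.3277 0.008 ]
```

View pics/z2.png

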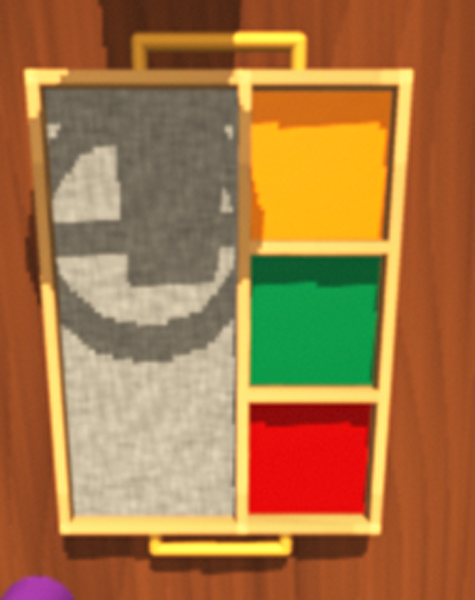

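Request:
servo_tool([
  [-54,2,30,0,0],
  [-108,4,65,0,0],
  [-162,6,100,0,0],
  [-214,7,140,0,0],
  [-214,7,150,0,0],
])

```text
time: 2.48
tool_pos: [0.5423, -0.0119, 0.1467]
ee_rot: [-0.002, 0.726, 0.687, -0.002]
ft_force: [-0.7, 1.7, 0.3]
width: 0.995
```

```bash
cat >> h.py <<'E'
def look(name,z=None,tgt=None,cam='wrist'):
    for i in range(3): c=ctrl.camera(cam)
    o=ctrl.get_obs();f=c['frame'][:,:,::-1].copy()
    cv2.imwrite(f'pics/{name}.png',f)
    print(round(o['time'],2),np.round(o['tool_pos'],4),np.round(o['ee_rot'],4),o['ft_force'].round(1),round(o['width'],3))
    return c,o,f
def shift(o,tgt):
    w,x,y,z=o['ee_rot'];from scipy.spatial.transform import Rotation as Ro
    R=Ro.from_quat([x,y,z,w]).as_matrix();print('shift mm',np.round(R.T@(np.array(tgt)-o['tool_pos'])*1000,1),'yaw',np.degrees(np.arctan2(R[1,1],R[0,1])).round(2))
E
python3 -c "
from h import *
c,o,f=look('w3');shift(o,[.546,-.012,.15])"
```

```text
2.62 [ 0.5443 -0.0097  0.1489] [-9.000e-04  7.252e-01  6.885e-01 -2.000e-04] [0.3 0.4 0.8] 0.998
shift mm [-2.2  1.9 -1.1] yaw -2.97
```

View pics/w3.png

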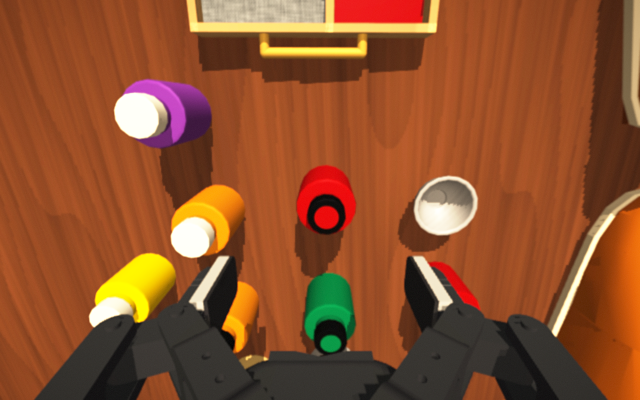

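```bash
python3 -c "
from h import *
c,o,f=look('w3b')
for n,p in dict(red=(326,216),green=(331,342),Ltan=(194,238)).items(): print(n,onz(c,p,.076))
shift(o,[.546,-.012,.15])"
```

```text
2.77 [ 0.5462 -0.0096  0.1509] [0.001  0.7248 0.689  0.001 ] [ 0.2 -0.8  0.9] 1.002
red [ 0.55037233 -0.00908257  0.076     ]
green [ 0.54949066 -0.13174267  0.076     ]
Ltan [ 0.44523729 -0.02242017  0.076     ]
shift mm [-2.4 -0.1  0.9] yaw -2.9
```

Request:
servo_tool([
  [-1,1,30,0,0],
  [-1,1,60,0,0],
  [-1,1,90,0,0],
  [-1,1,108,0,0],
  [-1,1,117,0,0],
])

```text
time: 3.4
tool_pos: [0.5465, -0.011, 0.0324]
ee_rot: [0.0, 0.725, 0.689, 0.0]
ft_force: [-0.7, -0.1, 0.9]
width: 1.0
```

```bash
python3 -c "
from h import *
c,o,f=look('w4')
shift(o,[.547,-.011,.033])"
```

```text
3.55 [ 0.5467 -0.0115  0.033 ] [4.000e-04 7.252e-01 6.885e-01 3.000e-04] [ 0.3 -0.   0.4] 1.002
shift mm [ 0.6  0.3 -0. ] yaw -2.98
```

View pics/w4.png

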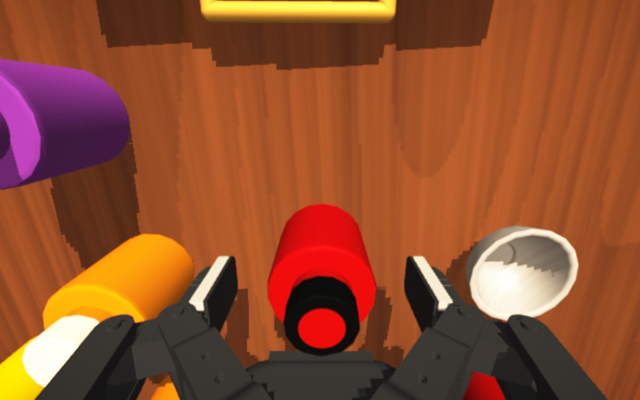

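Request:
servo_tool([
  [0,0,0,0,0.3],
  [0,0,0,0,0.4],
  [0,0,0,0,0.6],
  [0,0,0,0,0.8],
  [0,0,0,0,0.8],
])

```text
time: 4.18
tool_pos: [0.5472, -0.0122, 0.0335]
ee_rot: [0.001, 0.726, 0.688, 0.001]
ft_force: [-0.5, -0.3, 5.4]
width: 0.569
```

Request:
servo_tool([
  [0,0,0,0,0.8],
  [0,0,0,0,0.8],
  [0,0,-10,0,0.8],
  [0,0,-30,0,0.8],
  [0,0,-50,0,0.8],
])

```text
time: 4.8
tool_pos: [0.5453, -0.012, 0.0827]
ee_rot: [-0.001, 0.726, 0.688, -0.0]
ft_force: [1.5, -0.5, -0.2]
width: 0.564
```

```bash
python3 -c "
from h import *
c,o,f=look('w5')
shift(o,[.599,.1655,.14])"
```

```text
4.95 [ 0.547  -0.0122  0.0834] [0.001  0.7256 0.6881 0.0008] [-0.5 -0.1 -0.5] 0.571
shift mm [180.2  42.7 -56.6] yaw -3.04
```

View pics/w5.png

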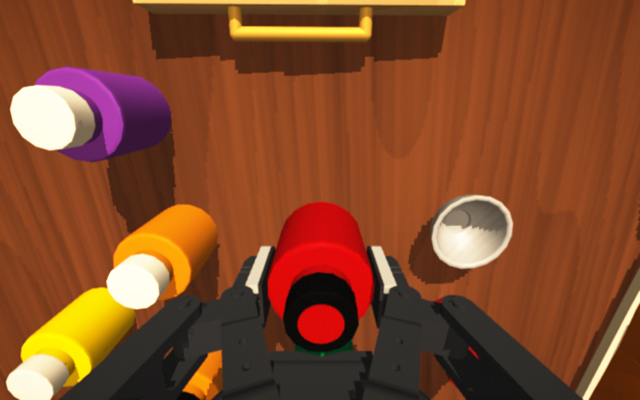

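Request:
servo_tool([
  [20,5,-20,0,0.8],
  [70,17,-20,0,0.8],
  [120,29,-20,0,0.8],
  [160,38,-10,0,0.8],
  [180,43,0,0,0.8],
])

```text
time: 5.58
tool_pos: [0.5981, 0.1672, 0.0808]
ee_rot: [-0.0, 0.725, 0.689, -0.001]
ft_force: [-0.2, -0.7, -0.7]
width: 0.571
```

```bash
python3 -c "
from h import *
c,o,f=look('w6')
print(onz(c,(321,322),.076+o['tool_pos'][2]-.033))
shift(o,[.599,.1655,.041])"
```

```text
5.72 [0.597  0.1654 0.0804] [-0.0008  0.7252  0.6885 -0.0018] [-1.5 -0.6 -1.3] 0.571
[0.5974594 0.170476  0.123431 ]
shift mm [ 0.2  2.1 39.4] yaw -2.97
```

View pics/w6.png

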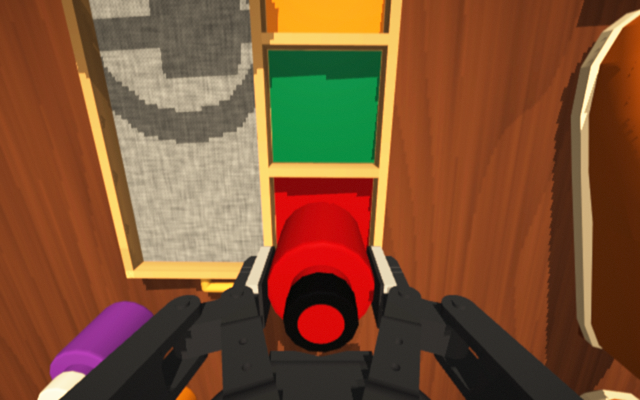

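Request:
servo_tool([
  [-1,2,10,0,0.8],
  [-1,2,20,0,0.8],
  [-1,2,29,0,0.8],
  [-1,2,34,0,0.8],
  [-1,2,38,0,0.8],
])

```text
time: 6.35
tool_pos: [0.6004, 0.1641, 0.044]
ee_rot: [-0.0, 0.726, 0.688, -0.0]
ft_force: [-0.4, -0.3, -1.6]
width: 0.569
```

```bash
python3 -c "
from h import *
c,o,f=look('w7')
shift(o,[.599,.1655,.041])
look('s7',cam='scene')"
```

```text
6.5 [0.6004 0.1644 0.0442] [-0.000e+00  7.255e-01  6.882e-01 -1.000e-04] [ 0.8  1.2 -0.9] 0.567
shift mm [ 1.1 -1.4  3.2] yaw -3.03
6.65 [0.6008 0.1644 0.0447] [2.000e-04 7.255e-01 6.882e-01 3.000e-04] [ 0.4 -0.6 -1.1] 0.569
```

View pics/w7.png

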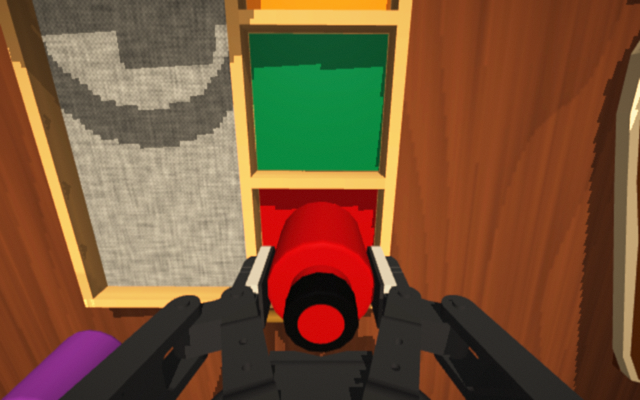

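Request:
servo_tool([
  [0,-1,2,0,0.8],
  [0,-1,3,0,0.8],
  [0,-1,4,0,0.8],
  [0,-1,4,0,0.8],
  [0,-1,4,0,0.8],
])

```text
time: 7.28
tool_pos: [0.5993, 0.1644, 0.0416]
ee_rot: [-0.0, 0.726, 0.688, -0.0]
ft_force: [-3.3, -0.8, 6.3]
width: 0.567
```

Contact (+6 N). Release.

Request:
servo_tool([
  [0,0,0,0,0.3],
  [0,0,0,0,0.2],
  [0,0,0,0,0.1],
  [0,0,-20,0,0.1],
  [0,0,-50,0,0.1],
])

```text
time: 7.9
tool_pos: [0.5982, 0.1642, 0.0894]
ee_rot: [-0.001, 0.726, 0.688, -0.001]
ft_force: [1.1, -0.3, -0.1]
width: 0.898
```

Request:
servo_tool([
  [0,0,-30,0,0.0],
  [-20,0,-60,0,0],
  [-60,-6,-70,0,0],
  [-115,-12,-70,0,0],
  [-165,-18,-70,0,0],
])

```text
time: 8.52
tool_pos: [0.5726, -0.0009, 0.1606]
ee_rot: [0.0, 0.725, 0.688, 0.0]
ft_force: [-0.2, -1.2, -0.4]
width: 0.999
```

```bash
python3 -c "
from h import *
c,o,f=look('w8')
shift(o,[.546,-.132,.14])"
```

```text
8.68 [ 0.5723 -0.0014  0.1602] [-1.000e-04  7.269e-01  6.867e-01 -0.000e+00] [-0.   0.9  0.7] 1.0
shift mm [-131.9  -18.9   20.2] yaw -3.25
```

View pics/w8.png

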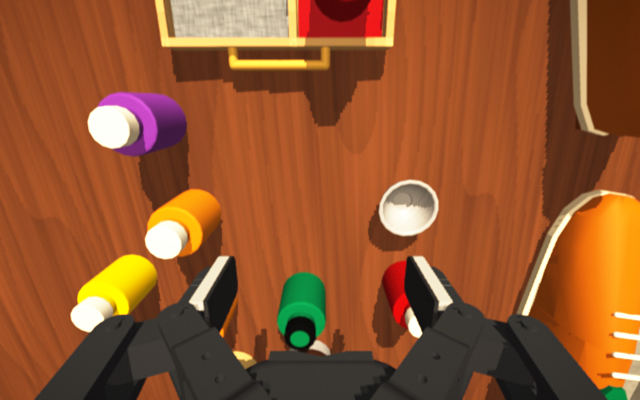

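Request:
servo_tool([
  [-45,-6,0,0,0],
  [-90,-13,5,0,0],
  [-132,-19,10,0,0],
  [-132,-19,20,0,0],
  [-132,-19,20,0,0],
])

```text
time: 9.3
tool_pos: [0.5462, -0.1289, 0.1391]
ee_rot: [-0.001, 0.725, 0.688, -0.0]
ft_force: [-0.5, 1.0, 0.6]
width: 0.998
```

```bash
python3 -c "
from h import *
c,o,f=look('w9')
shift(o,[.546,-.132,.033])"
```

```text
9.45 [ 0.5472 -0.1289  0.1404] [-1.000e-04  7.249e-01  6.889e-01  1.000e-04] [-0.1  0.2  0.1] 0.998
shift mm [ -3.2  -1.  107.4] yaw -2.92
```

View pics/w9.png

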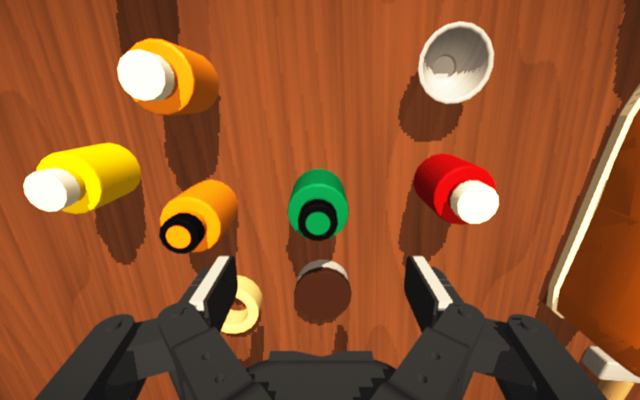

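Request:
servo_tool([
  [-2,-1,30,0,0],
  [-2,-1,60,0,0],
  [-2,-1,85,0,0],
  [-2,-1,100,0,0],
  [-2,-1,106,0,0],
])

```text
time: 10.07
tool_pos: [0.5456, -0.1315, 0.0338]
ee_rot: [-0.0, 0.725, 0.688, -0.0]
ft_force: [0.2, 0.6, 0.2]
width: 1.002
```

Request:
servo_tool([
  [0,0,0,0,0.3],
  [0,0,0,0,0.4],
  [0,0,0,0,0.6],
  [0,0,0,0,0.8],
  [0,0,0,0,0.8],
])

```text
time: 10.7
tool_pos: [0.5469, -0.1327, 0.0357]
ee_rot: [0.001, 0.726, 0.688, 0.001]
ft_force: [-0.2, 0.7, 5.8]
width: 0.566
```

Request:
servo_tool([
  [0,0,0,0,0.8],
  [0,0,0,0,0.8],
  [0,0,-20,0,0.8],
  [0,0,-60,0,0.8],
  [0,0,-110,0,0.8],
])

```text
time: 11.32
tool_pos: [0.5439, -0.1316, 0.1437]
ee_rot: [-0.002, 0.726, 0.688, -0.001]
ft_force: [1.0, -0.0, -2.1]
width: 0.57
```

```bash
python3 -c "
from h import *
c,o,f=look('w10')
shift(o,[.603,.2455,.14])"
```

```text
11.47 [ 0.5481 -0.1331  0.1474] [0.0031 0.7256 0.6881 0.0015] [ 0.6 -0.5 -1.3] 0.567
shift mm [381.   34.7   6.9] yaw -3.04
```

View pics/w10.png

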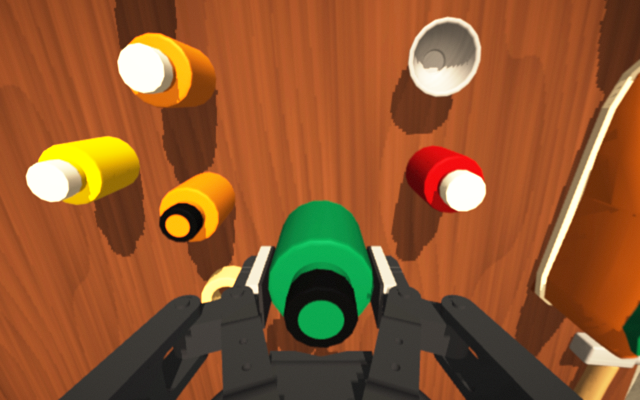

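Request:
servo_tool([
  [25,2,0,0,0.8],
  [70,6,0,0,0.8],
  [120,11,0,0,0.8],
  [170,15,0,0,0.8],
  [220,20,0,0,0.8],
])

```text
time: 12.1
tool_pos: [0.5756, 0.0879, 0.142]
ee_rot: [-0.001, 0.726, 0.688, -0.001]
ft_force: [0.8, -1.0, -1.7]
width: 0.565
```

Request:
servo_tool([
  [50,5,0,0,0.8],
  [100,9,0,0,0.8],
  [138,12,0,0,0.8],
  [160,15,5,0,0.8],
  [160,15,10,0,0.8],
])

```text
time: 12.72
tool_pos: [0.6, 0.2461, 0.1324]
ee_rot: [-0.0, 0.725, 0.689, -0.001]
ft_force: [1.2, 0.4, -1.6]
width: 0.569
```

```bash
python3 -c "
from h import *
c,o,f=look('w11')
shift(o,[.603,.2455,.042])"
```

```text
12.88 [0.5997 0.2439 0.1329] [-4.000e-04  7.260e-01  6.877e-01 -1.600e-03] [-1.1  0.4 -0.9] 0.57
shift mm [ 2.   3.5 90.8] yaw -3.1
```

View pics/w11.png

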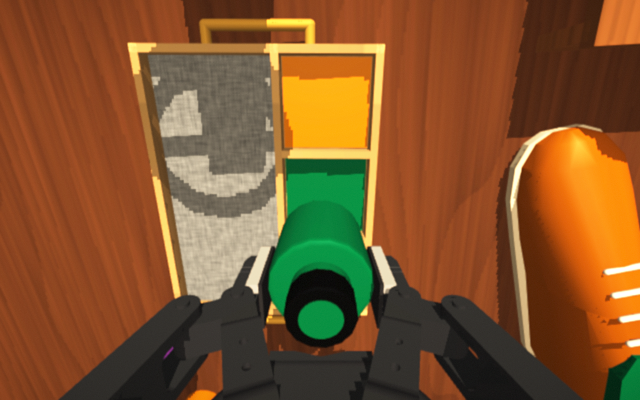

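Request:
servo_tool([
  [1,3,25,0,0.8],
  [1,3,50,0,0.8],
  [1,3,70,0,0.8],
  [1,3,80,0,0.8],
  [1,3,86,0,0.8],
])

```text
time: 13.5
tool_pos: [0.6039, 0.2459, 0.048]
ee_rot: [0.0, 0.726, 0.688, -0.0]
ft_force: [0.1, -1.1, -1.7]
width: 0.566
```

```bash
python3 -c "
from h import *
c,o,f=look('w12')
shift(o,[.603,.2455,.0415])"
```

```text
13.65 [0.6041 0.2463 0.0487] [1.000e-04 7.256e-01 6.881e-01 3.000e-04] [-0.2  0.3 -1.4] 0.565
shift mm [-0.9 -1.1  7.2] yaw -3.04
```

View pics/w12.png

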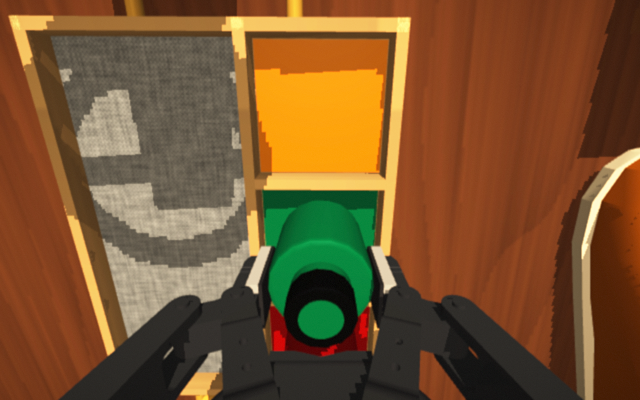

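Request:
servo_tool([
  [0,-1,2,0,0.8],
  [0,-1,4,0,0.8],
  [0,-1,6,0,0.8],
  [0,-1,6,0,0.8],
  [0,-1,6,0,0.8],
])

```text
time: 14.28
tool_pos: [0.6031, 0.2465, 0.0437]
ee_rot: [0.0, 0.726, 0.688, 0.0]
ft_force: [-2.5, -0.8, 5.9]
width: 0.571
```

Request:
servo_tool([
  [0,0,0,0,0.3],
  [0,0,0,0,0.2],
  [0,0,0,0,0.1],
  [0,0,-20,0,0.1],
  [0,0,-60,0,0.1],
])

```text
time: 14.9
tool_pos: [0.6012, 0.2458, 0.1019]
ee_rot: [-0.001, 0.726, 0.688, -0.002]
ft_force: [-0.8, -0.9, 0.5]
width: 0.898
```

Request:
servo_tool([
  [-10,-5,-40,0,0.0],
  [-50,-23,-50,0,0],
  [-105,-45,-50,0,0],
  [-160,-68,-50,0,0],
  [-210,-90,-50,0,0],
])

```text
time: 15.52
tool_pos: [0.5015, 0.0398, 0.154]
ee_rot: [0.001, 0.726, 0.688, 0.001]
ft_force: [-0.2, 0.6, 0.0]
width: 0.999
```

```bash
python3 -c "
from h import *
c,o,f=look('w13')
shift(o,[.441,-.138,.14])"
```

```text
15.68 [0.5011 0.0396 0.1537] [5.000e-04 7.269e-01 6.868e-01 5.000e-04] [ 0.1 -0.  -0.3] 1.003
shift mm [-180.8  -50.    13.6] yaw -3.25
```

View pics/w13.png

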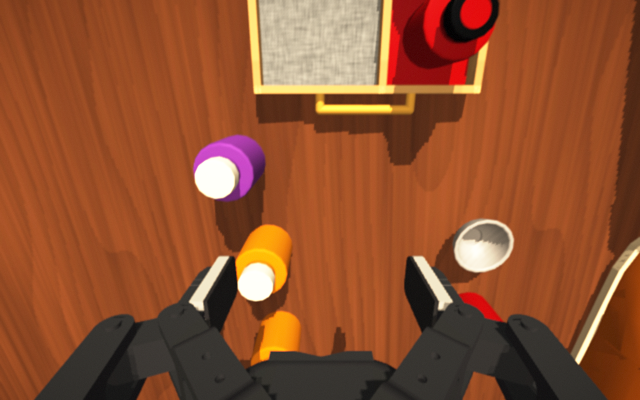

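Request:
servo_tool([
  [-48,-13,0,0,0],
  [-96,-27,0,0,0],
  [-144,-40,5,0,0],
  [-181,-50,10,0,0],
  [-181,-50,14,0,0],
])

```text
time: 16.3
tool_pos: [0.4434, -0.1383, 0.1393]
ee_rot: [0.001, 0.727, 0.687, 0.001]
ft_force: [0.5, 0.0, 0.2]
width: 0.998
```

```bash
python3 -c "
from h import *
c,o,f=look('w14')
shift(o,[.441,-.138,.033])"
```

```text
16.45 [ 0.4431 -0.1359  0.1387] [1.000e-04 7.252e-01 6.886e-01 4.000e-04] [-0.4 -0.1 -0.2] 1.002
shift mm [ -2.2  -2.1 105.7] yaw -2.97
```

View pics/w14.png

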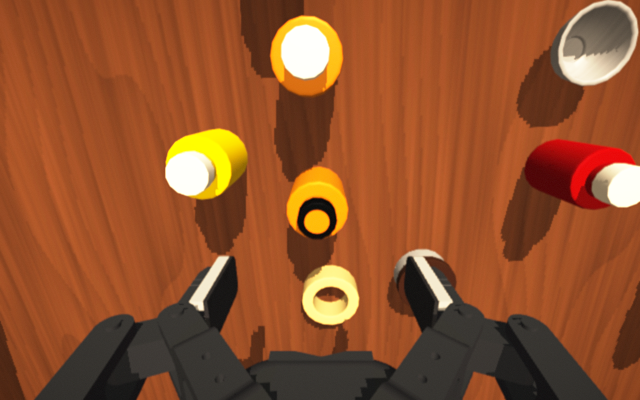

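```bash
python3 -c "
from h import *
S=ctrl.camera('scene');D=ctrl.camera('side')
for p,q in(((267.4,168.5),(357,276)),((294,150),(321,290))): print(onz(S,p,.025),onz(D,q,.025))"
```

```text
[ 0.54411764 -0.23427126  0.025     ] [ 0.54355544 -0.23072108  0.025     ]
[ 0.44647966 -0.24517491  0.025     ] [ 0.44870568 -0.2477694   0.025     ]
```

Tin and ring are clear of the fingers (≥ 90 mm off in y). Descend and grasp.

Request:
servo_tool([
  [-1,-2,30,0,0],
  [-1,-2,60,0,0],
  [-1,-2,85,0,0],
  [-1,-2,98,0,0],
  [-1,-2,104,0,0],
])

```text
time: 17.18
tool_pos: [0.4404, -0.137, 0.034]
ee_rot: [-0.0, 0.725, 0.689, -0.0]
ft_force: [0.0, -0.4, 0.2]
width: 1.0
```

Request:
servo_tool([
  [0,0,0,0,0.3],
  [0,0,0,0,0.4],
  [0,0,0,0,0.6],
  [0,0,0,0,0.8],
  [0,0,0,0,0.8],
])

```text
time: 17.8
tool_pos: [0.4413, -0.1382, 0.0355]
ee_rot: [0.001, 0.726, 0.688, 0.0]
ft_force: [-0.3, -0.6, 6.1]
width: 0.571
```

Request:
servo_tool([
  [0,0,0,0,0.8],
  [0,0,0,0,0.8],
  [0,0,-20,0,0.8],
  [0,0,-60,0,0.8],
  [0,0,-110,0,0.8],
])

```text
time: 18.42
tool_pos: [0.4387, -0.137, 0.1442]
ee_rot: [-0.002, 0.726, 0.688, -0.001]
ft_force: [0.8, -0.4, -1.5]
width: 0.565
```

```bash
python3 -c "
from h import *
c,o,f=look('w15')
shift(o,[.6075,.3255,.14])"
```

```text
18.57 [ 0.4427 -0.1388  0.1472] [0.0033 0.7256 0.6881 0.0013] [ 0.2 -0.5 -2.2] 0.565
shift mm [472.4 139.9   6.8] yaw -3.04
```

View pics/w15.png

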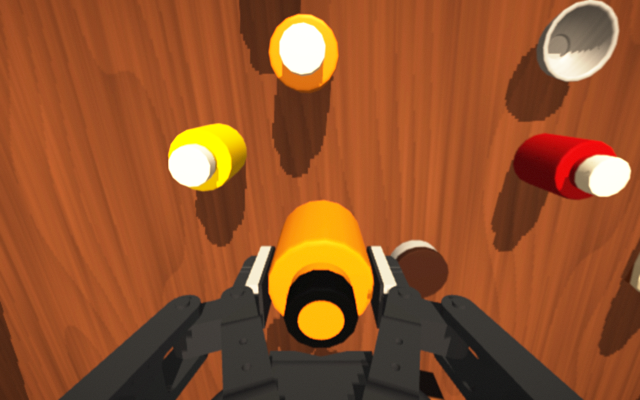

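Request:
servo_tool([
  [25,8,0,0,0.8],
  [70,21,0,0,0.8],
  [120,36,0,0,0.8],
  [170,50,0,0,0.8],
  [220,65,0,0,0.8],
])

```text
time: 19.2
tool_pos: [0.5154, 0.0801, 0.1421]
ee_rot: [-0.001, 0.726, 0.688, -0.001]
ft_force: [1.5, -0.0, -1.3]
width: 0.567
```

Request:
servo_tool([
  [50,15,0,0,0.8],
  [100,30,0,0,0.8],
  [150,45,0,0,0.8],
  [195,58,0,0,0.8],
  [230,68,0,0,0.8],
])

```text
time: 19.82
tool_pos: [0.5958, 0.3061, 0.1414]
ee_rot: [-0.001, 0.725, 0.688, -0.002]
ft_force: [0.2, 0.1, -1.6]
width: 0.568
```

Request:
servo_tool([
  [15,5,5,0,0.8],
  [22,7,20,0,0.8],
  [22,7,40,0,0.8],
  [22,7,50,0,0.8],
  [22,7,50,0,0.8],
])

```text
time: 20.45
tool_pos: [0.6035, 0.3248, 0.0923]
ee_rot: [-0.001, 0.726, 0.688, -0.002]
ft_force: [-0.5, -0.1, -1.3]
width: 0.563
```

```bash
python3 -c "
from h import *
c,o,f=look('w16')
shift(o,[.6075,.3255,.0435])"
```

```text
20.6 [0.6055 0.326  0.0951] [2.000e-04 7.258e-01 6.879e-01 6.000e-04] [-0.1  0.3 -1.8] 0.569
shift mm [-0.5  1.9 51.6] yaw -3.07
```

View pics/w16.png

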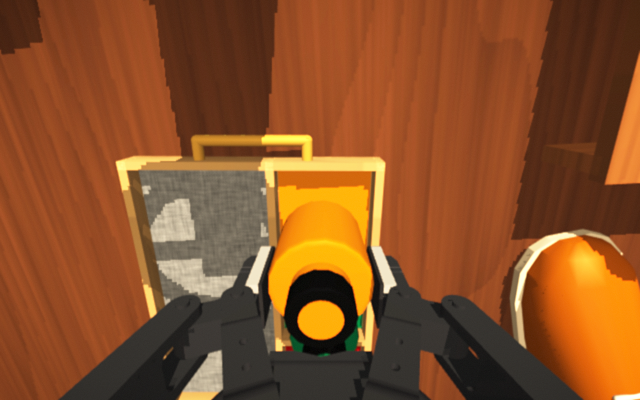

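Request:
servo_tool([
  [0,2,15,0,0.8],
  [0,2,30,0,0.8],
  [0,2,40,0,0.8],
  [0,2,45,0,0.8],
  [0,2,47,0,0.8],
])

```text
time: 21.22
tool_pos: [0.6067, 0.3261, 0.0467]
ee_rot: [-0.0, 0.726, 0.688, -0.0]
ft_force: [0.4, -0.1, -1.4]
width: 0.569
```

Request:
servo_tool([
  [0,0,2,0,0.8],
  [0,0,4,0,0.8],
  [0,0,5,0,0.8],
  [0,0,5,0,0.8],
  [0,0,5,0,0.8],
])

```text
time: 21.85
tool_pos: [0.6075, 0.3265, 0.0436]
ee_rot: [0.0, 0.726, 0.688, 0.001]
ft_force: [-1.8, -0.8, 5.5]
width: 0.563
```

Request:
servo_tool([
  [0,0,0,0,0.3],
  [0,0,0,0,0.2],
  [0,0,0,0,0.1],
  [0,0,-20,0,0.1],
  [0,0,-60,0,0.1],
])

```text
time: 22.48
tool_pos: [0.6055, 0.3256, 0.1018]
ee_rot: [-0.001, 0.726, 0.688, -0.002]
ft_force: [0.5, 0.3, -0.3]
width: 0.9
```

Request:
servo_tool([
  [0,0,-40,0,0],
  [-50,0,-70,-10,0],
  [-110,-2,-100,-20,0],
  [-170,-5,-120,-30,0],
  [-230,-8,-120,-40,0],
])

```text
time: 23.1
tool_pos: [0.5889, 0.0984, 0.2265]
ee_rot: [0.003, 0.444, 0.896, 0.002]
ft_force: [1.2, -0.3, 0.4]
width: 0.999
```

```bash
python3 -c "
from h import *
c,o,f=look('w17')
shift(o,[.512,-.391,.22])
look('s17',cam='scene')"
```

```text
23.25 [0.5875 0.0973 0.2243] [1.100e-03 4.491e-01 8.935e-01 6.000e-04] [0.3 0.9 0.2] 1.002
shift mm [-346.9 -351.9    4.1] yaw 36.63
23.4 [0.5874 0.1006 0.2229] [3.000e-04 4.469e-01 8.946e-01 5.000e-04] [-0.2  0.2 -0.9] 1.004
```

View pics/s17.png

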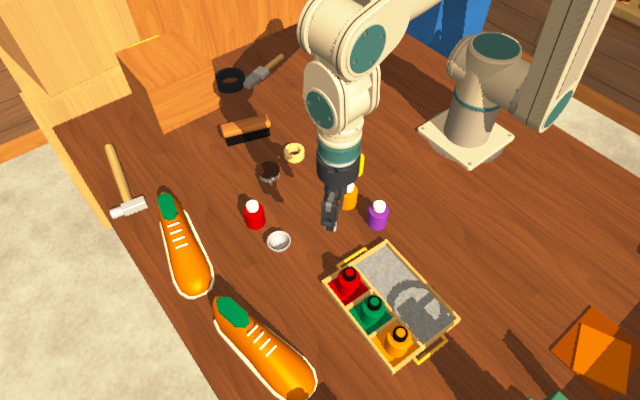

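Request:
servo_tool([
  [-40,-40,0,-9,0],
  [-80,-80,0,-18,0],
  [-120,-121,0,-27,0],
  [-160,-161,0,-36,0],
  [-200,-202,0,-36,0],
])

```text
time: 24.02
tool_pos: [0.5465, -0.1814, 0.2223]
ee_rot: [0.0, 0.147, 0.989, 0.0]
ft_force: [1.5, -0.1, -0.4]
width: 1.003
```

```bash
python3 -c "
from h import *
c,o,f=look('w18')
shift(o,[.512,-.391,.22])"
```

```text
24.18 [ 0.5463 -0.1824  0.2221] [-0.000e+00  1.497e-01  9.887e-01  1.000e-04] [-0.   0.3 -0.3] 1.006
shift mm [ -29.  -209.4    2. ] yaw 72.78
```

View pics/w18.png

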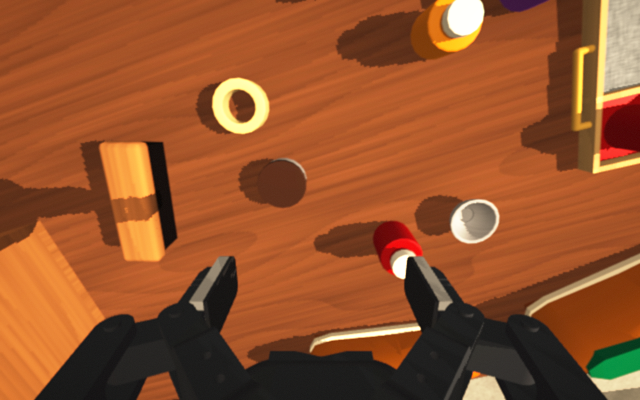

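Request:
servo_tool([
  [-7,-50,10,0,0],
  [-14,-100,20,0,0],
  [-21,-150,40,0,0],
  [-28,-195,60,0,0],
  [-29,-209,60,0,0],
])

```text
time: 24.8
tool_pos: [0.5122, -0.3889, 0.1599]
ee_rot: [-0.002, 0.148, 0.989, 0.001]
ft_force: [-0.1, 0.5, 0.5]
width: 1.002
```

```bash
python3 -c "
from h import *
c,o,f=look('w19')
shift(o,[.512,-.391,.15])"
```

```text
24.95 [ 0.5133 -0.3883  0.1626] [2.000e-04 1.478e-01 9.890e-01 4.000e-04] [0.5 0.  0.9] 1.0
shift mm [ 0.5 -3.  12.6] yaw 73.01
```

View pics/w19.png

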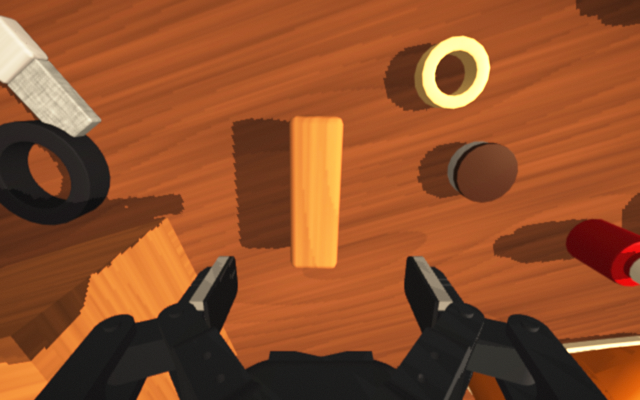

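```bash
python3 -c "
from h import *
c,o,f=look('w20')
P=[onz(c,p,.056)[:2] for p in((292,117),(343,118),(338,268),(290,267))];print(np.round(P,4),np.mean(P,0))
a=(P[2]+P[3]-P[0]-P[1]);print(np.degrees(np.arctan2(a[1],a[0])))
m=np.mean(P,0)
shift(o,[m[0],m[1],.035])"
```

```text
25.1 [ 0.5133 -0.388   0.1632] [ 5.000e-04  1.473e-01  9.891e-01 -0.000e+00] [ 0.7 -0.4  0.1] 1.0
[[ 0.4403 -0.3863]
 [ 0.4529 -0.3475]
 [ 0.5842 -0.3889]
 [ 0.5698 -0.4321]] [ 0.51180619 -0.38870998]
-18.474260356808294
shift mm [  1.3  -1.1 128.2] yaw 73.06
```

Request:
servo_tool([
  [1,-1,35,1.5,0],
  [1,-1,70,1.5,0],
  [1,-1,100,1.5,0],
  [1,-1,120,1.5,0],
  [1,-1,127,1.5,0],
])

```text
time: 25.72
tool_pos: [0.5108, -0.3892, 0.0344]
ee_rot: [-0.001, 0.161, 0.987, 0.0]
ft_force: [-0.2, 0.1, -0.5]
width: 1.0
```

```bash
python3 -c "
from h import *
c,o,f=look('w21')"
```

```text
25.88 [ 0.5116 -0.3905  0.036 ] [ 5.000e-04  1.612e-01  9.869e-01 -3.000e-04] [ 0.3  0.1 -0.3] 1.0
```

View pics/w21.png

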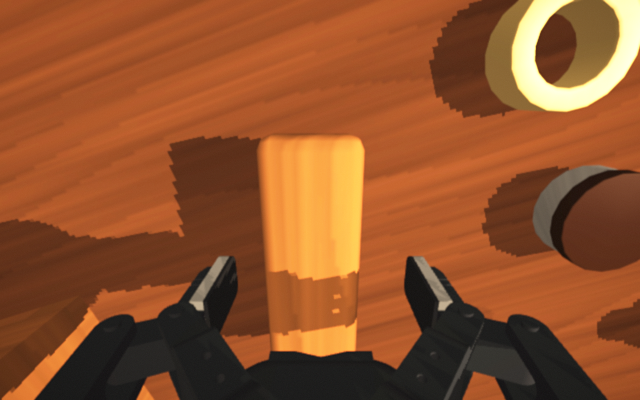

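Request:
servo_tool([
  [0,-2,0,0,0.3],
  [0,-2,0,0,0.45],
  [0,-2,0,0,0.6],
  [0,-2,0,0,0.8],
  [0,-2,0,0,0.8],
])

```text
time: 26.5
tool_pos: [0.511, -0.3931, 0.0364]
ee_rot: [0.001, 0.161, 0.987, -0.001]
ft_force: [-0.7, -0.8, 5.6]
width: 0.501
```

Request:
servo_tool([
  [0,0,0,0,0.8],
  [0,0,0,0,0.8],
  [0,0,-20,0,0.8],
  [0,0,-60,0,0.8],
  [0,0,-110,0,0.8],
])

```text
time: 27.12
tool_pos: [0.509, -0.3908, 0.1451]
ee_rot: [-0.002, 0.161, 0.987, 0.001]
ft_force: [0.4, 0.4, -1.6]
width: 0.501
```

```bash
python3 -c "
from h import *
c,o,f=look('w22')
shift(o,[.507,.25,.15])"
```

```text
27.27 [ 0.5124 -0.3939  0.1497] [ 0.0032  0.1613  0.9869 -0.002 ] [-0.2 -0.4 -1.9] 0.502
shift mm [210.1 608.7  -3.6] yaw 71.43
```

View pics/w22.png

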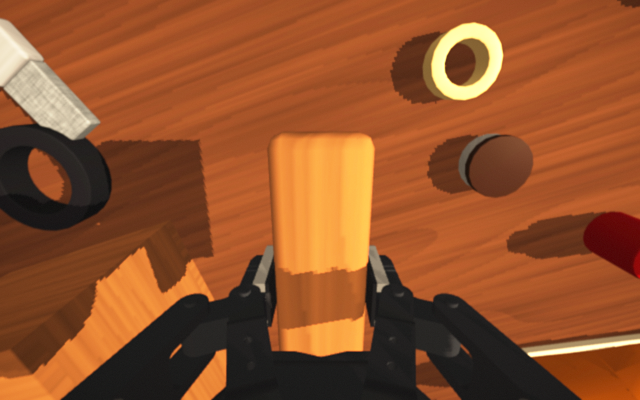

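Request:
servo_tool([
  [8,22,0,4,0.8],
  [23,67,0,12,0.8],
  [40,115,0,20,0.8],
  [57,164,0,28,0.8],
  [73,212,0,37,0.8],
])

```text
time: 27.9
tool_pos: [0.5068, -0.1656, 0.1436]
ee_rot: [-0.002, 0.469, 0.883, 0.0]
ft_force: [0.5, 0.4, -2.3]
width: 0.509
```

```bash
python3 -c "
from h import *
o=ctrl.get_obs();shift(o,[.507,.251,.15])"
```

```text
shift mm [344.8 233.8  -5.6] yaw 34.12
```

Request:
servo_tool([
  [40,27,0,8,0.8],
  [80,54,0,16,0.8],
  [120,82,0,24,0.8],
  [160,109,0,32,0.8],
  [200,136,0,37.5,0.8],
])

```text
time: 28.52
tool_pos: [0.5058, 0.0754, 0.1438]
ee_rot: [-0.001, 0.727, 0.687, -0.001]
ft_force: [0.9, -1.1, -1.4]
width: 0.499
```

```bash
python3 -c "
from h import *
o=ctrl.get_obs();print(o['tool_pos']);shift(o,[.507,.251,.15])"
```

```text
[0.50584949 0.07543391 0.14381721]
shift mm [175.3  -8.9  -6.2] yaw -3.27
```

Request:
servo_tool([
  [45,-2,0,0,0.8],
  [90,-5,0,0,0.8],
  [135,-7,0,0,0.8],
  [165,-9,0,0,0.8],
  [175,-9,10,0,0.8],
])

```text
time: 29.15
tool_pos: [0.5074, 0.2505, 0.1344]
ee_rot: [-0.0, 0.725, 0.689, -0.0]
ft_force: [-0.1, 0.5, -2.0]
width: 0.501
```

```bash
python3 -c "
from h import *
c,o,f=look('w23')
shift(o,[.507,.251,.044])"
```

```text
29.3 [0.5064 0.2482 0.1333] [-6.000e-04  7.257e-01  6.880e-01 -2.200e-03] [ 0.2 -0.5 -1.1] 0.499
shift mm [ 3.   0.8 89.2] yaw -3.05
```

View pics/w23.png

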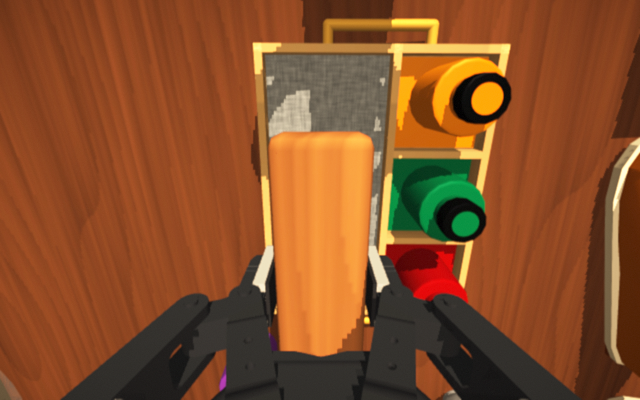

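Request:
servo_tool([
  [1,-1,22,0,0.8],
  [1,-1,45,0,0.8],
  [1,-1,63,0,0.8],
  [1,-1,76,0,0.8],
  [1,-1,82,0,0.8],
])

```text
time: 29.92
tool_pos: [0.5068, 0.2496, 0.0524]
ee_rot: [-0.0, 0.726, 0.688, -0.001]
ft_force: [-1.0, -0.6, -2.3]
width: 0.503
```

```bash
python3 -c "
from h import *
c,o,f=look('w24')
shift(o,[.507,.251,.044])"
```

```text
30.07 [0.5074 0.2501 0.0533] [0.000e+00 7.258e-01 6.879e-01 1.000e-04] [ 0.3 -0.1 -1.3] 0.5
shift mm [ 0.9 -0.4  9.3] yaw -3.08
```

View pics/w24.png

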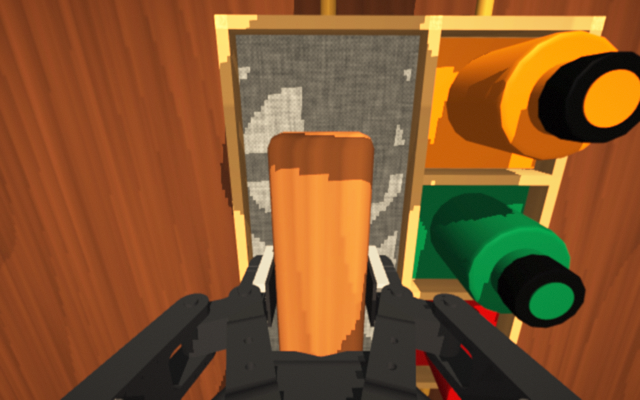

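Request:
servo_tool([
  [0,-1,3,0,0.8],
  [0,-1,6,0,0.8],
  [0,-1,8,0,0.8],
  [0,-1,10,0,0.8],
  [0,-1,10,0,0.8],
])

```text
time: 30.7
tool_pos: [0.5063, 0.2503, 0.0444]
ee_rot: [0.0, 0.726, 0.688, 0.0]
ft_force: [-2.6, -0.1, 5.7]
width: 0.506
```

Request:
servo_tool([
  [0,0,0,0,0.35],
  [0,0,0,0,0.2],
  [0,0,0,0,0.2],
  [0,0,-20,0,0.2],
  [0,0,-60,0,0.2],
])

```text
time: 31.32
tool_pos: [0.5043, 0.2494, 0.1018]
ee_rot: [-0.001, 0.726, 0.688, -0.002]
ft_force: [0.4, 0.5, 0.4]
width: 0.801
```

Request:
servo_tool([
  [0,0,-40,0,0.2],
  [0,0,-90,0,0.1],
  [0,0,-140,0,0],
  [-20,0,-160,0,0],
  [-40,0,-170,0,0],
])

```text
time: 31.95
tool_pos: [0.5046, 0.2099, 0.2748]
ee_rot: [0.001, 0.726, 0.688, 0.001]
ft_force: [-0.2, 0.2, 0.9]
width: 0.999
```

```bash
python3 -c "
from h import *
look('w25');look('s25',cam='scene');look('d25',cam='side')"
```

```text
32.1 [0.5038 0.2093 0.2728] [-2.000e-04  7.264e-01  6.873e-01 -2.000e-04] [ 0.5  0.1 -0.7] 0.997
32.25 [0.5033 0.2101 0.2717] [-0.0008  0.7259  0.6878 -0.0011] [-0.4  0.1 -1.1] 1.005
32.4 [0.5035 0.2104 0.2721] [-5.000e-04  7.256e-01  6.881e-01 -8.000e-04] [-0.7 -0.5 -0.7] 1.001
```

View pics/w25.png

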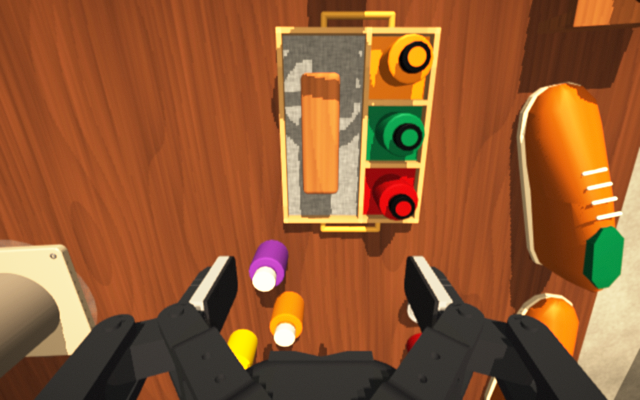

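View pics/s25.png

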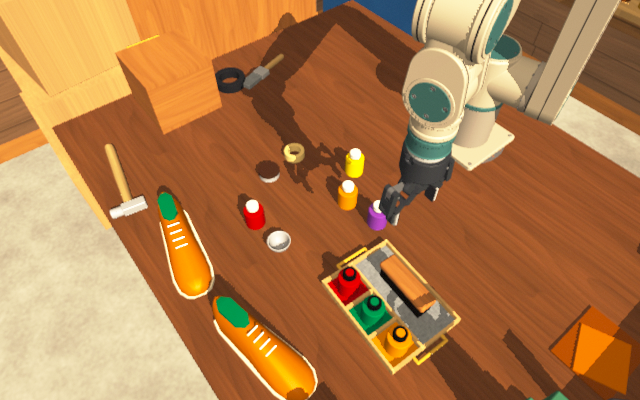

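View pics/d25.png

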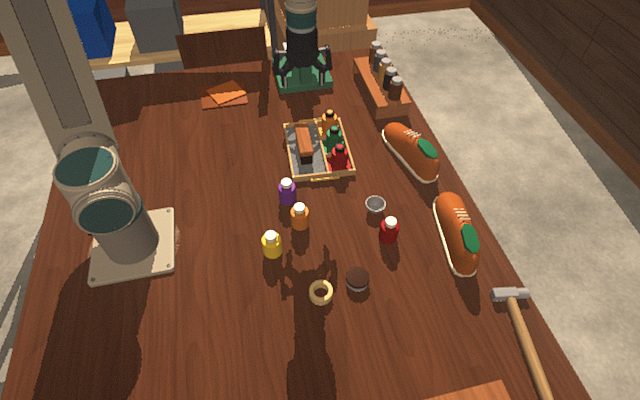

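```bash
python3 -c "
from h import *
np.set_printoptions(precision=4,suppress=True)
c,o,f=look('w26');S=ctrl.camera('scene');D=ctrl.camera('side')
L=dict(red=(.599,.1655),green=(.6035,.2465),tan=(.6075,.3265))
for n,p in dict(red=(402,205),green=(407,137),tan=(414,58)).items():
    q=onz(c,p,.084)[:2];print(n,q,'err',(q-L[n])*1000)
b=np.mean([onz(c,p,.064)[:2] for p in((303,74),(338,73),(338,191),(305,192))],0);th=np.radians(-3.4);v=b-np.array([.5505,.249]);print('brush in caddy',v[0]*np.cos(th)+v[1]*np.sin(th),-v[0]*np.sin(th)+v[1]*np.cos(th))
for i,cam in(('s',S),('d',D)):
    print([np.round(onz(cam,p,.076)[:2],3) for p in (((348.2,184),(252.5,203.5)) if i=='s' else ((299.5,207),(391,220.5)))])
a=cv2.imread('pics/scene0.png').astype(int);b=cv2.imread('pics/s25.png').astype(int)
for r in((196,230,240,270),(178,212,336,360)): print(abs(a-b)[r[0]:r[1],r[2]:r[3]].mean())
"
```

```text
32.55 [0.5039 0.2105 0.2728] [-0.0002  0.7257  0.688  -0.0004] [-0.6 -0.  -0.4] 0.999
red [0.5977 0.1745] err [-1.3417  8.9642]
green [0.6003 0.2531] err [-3.2139  6.5822]
tan [0.6041 0.3311] err [-3.4073  4.646 ]
brush in caddy -0.04417084299650958 0.005003345277995749
[array([ 0.437, -0.026]), array([ 0.657, -0.123])]
[array([ 0.441, -0.027]), array([ 0.662, -0.122])]
0.954248366013072
0.7904411764705882
```

```bash
python3 -c "
from cell import ctrl
print(ctrl.hand_in())"
```

```text
the job is handed in; nothing more can be done
None
```

I packed the caddy and handed the job in at about 32.6 s. The three black-capped jars stand upright in the bays of their colour. The brush lies bristles down in the long bay, and the gripper is open and clear above the caddy. Every set-down was lowered slowly to about 6 N of contact before release.

- **Dye jars:** The last wrist-camera check put them about 9 mm (red), 7 mm (green) and 6 mm (tan) from the liner centres, against a limit of 18 mm. The arm's own release positions said about 1 mm. I put the difference down to wrist-camera bias and hand-picked pixels, and did not settle it further. The bay walls let a jar sit at most 17 mm off-centre.
- **Brush:** I measured it at x = -44 mm, y = +5 mm in the caddy frame, inside the limits.
- **White-capped jars:** These did not visibly move between the first and last pictures.
- **Tilt and rest:** I judged these by eye from the last wrist, scene and side pictures, not by measurement.

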